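# Dock the pump tray, free the sagging gate bolt and hold the test-cell gate ajar

### The arm

A 6-joint arm with a two-finger parallel gripper is mounted at the origin on the work surface. World frame = base frame: x ahead of the robot, y to its left, z up, the work surface at z = 0. Lengths are in m, angles in degrees, forces in N, time in s.
With the tool pointing down it reaches from about 0.35 to 0.875 m from the base axis. Payload 4.2 kg.
Tool frame: the origin (TCP) lies midway between the tips of the shut fingers; the grasp point (between the pads) lies 19 mm behind it; z points along the fingers, y is the line along which they close (so a half turn about z gives the same grasp; the last joint's range is limited). The gripper opens to 87 mm and grips with 3 to 60 N. Pads are 19 mm wide; open, the fingers measure 117 mm over their backs; the gripper's body (75 mm by 190 mm) begins 51 mm behind the grasp point.
Start: joints at [-53.594, 22.042, 0.453, 0, -68.411, -14.817], TCP at [0.23, -0.581, 0.223] pointing down, gripper open.
Joint ranges: [-179.83, 179.83], [-69.29, 118.12], [-61.27, 80.66], [-181.25, 117.63], [-171.15, -9.14], [-177.46, 177.46]. Speed limits (degrees/s): [159.86, 159.86, 180, 180, 180, 180].

### API

Orientations are given as a 3x3 rotation matrix whose columns are the frame's x, y, z axes.
In Python, from station import r, cams gives the robot as it stands.
- The arm moves only by the tool play_rows, never from a script. Its argument "commands" is text: rows parted by semicolons, each of 6 numbers parted by spaces: the shift along the world's x, y, z normalised to -1 to 1, where 1 is 30 mm, then the turn, a rotation vector about the world's x, y, z normalised to -1 to 1, where 1 is 0.15 rad. A call has 1 to 20 rows; each row shifts and turns the commanded pose from where the row before left it; what a row does not reach is not made up. A row lasts 1/10 s, in which the tool goes at most 50 mm and 8.59 degrees, less where a joint would pass 70% of its speed; a pose out of reach is approached as far as the arm can. A call with a number of a shift or a turn outside -1 to 1 is refused whole. A call with a gripper value outside its range is refused whole. "grip" is the finger opening in mm, from 0 to 87, set as the call begins (left out, the last holds). The fingers move at their own pace and stop on an object; the grip force is fixed at half the most. Time passes only in rows, so rows that do not move let the fingers close. It gives the time, the measured TCP pose, the force, the opening and the grip force at its end, in the units of the state.
- r.sense(): the state, without advancing time (a new reading comes with each control period).
- cams.capture(name): name is "scene" or "top"; returns (picture, depth): 420x560x3 uint8, blue, green, red; 420x560 float32, m along the optical axis (not along the pixel's ray), 0 where there is no reading.
- cams.camera_info(name): a dict with "mtx" (3x3 intrinsics, pixels), "R" (3x3) and "t" (3): a world point X has camera coordinates R X + t. Camera axes: x right, y down, z forward; pixel columns grow to the right and rows downward; lengths in m; the calibration is good to about 2 mm. A picture is of the moment at which its call begins. camera_info takes no time and is no camera call.
- r.finish_job(): hands the job in; it is judged then, once.
The state is a dict: "time_s": time; "joints": joint angles; "joint_velocities": joint speeds; "effort": joint torques, N m; "tcp_pos": TCP position; "ee_rot": TCP orientation; "wrist_force": force on the tool from outside, world axes, zero at the start; "moment": the same for the moment, N m; "gripper_width": opening from 0.0 (shut) to 1.0 (fully open); "gripper_force": force on a finger pad.
Only numpy, scipy, OpenCV 4.12 (cv2) and the standard library are available. Lean on these libraries where they do the work, as an engineer would, in place of code of your own. Each camera call takes 0.05 s, during which the arm holds its last target. There are 200 camera calls.

### The job

Slide the tray with the pump fully home into the slotted dock of the test cell, keeping the pump on it. Then free the cell's gate: its barrel bolt has sagged and hooks behind the bent keeper, so lift the bolt by its knob while you draw it right back. Pull the sprung gate ajar by about a hand's width (some 10 cm at its free edge) and finish while still holding it there, leaving the other things on the bench alone.

Things in the scene. Friction and masses are not known exactly. Their poses are not given: they have to be found in the camera images.
- cell: Pump test cell, fixed on the bench, open above. Origin on the bench, in the middle of its front; x points into the cell (away from the robot), y to the left, z up. Left of the origin is the gate, in the plane x = 0, between posts up to 170 mm high; right of it the slotted tray dock.
- dock_mouth (a point): Mouth of the tray dock: on the bench, on the dock's centre line, where the straight guides begin (cell x = 0, y = -145 mm). Two steel side guides 30 mm high and 168 mm apart run 135 mm in from here; flared mouth plates reach 22 mm out; lips reach 6 mm in over the tray's edges at 27 mm height; the back stop's face is 128 mm in. The dock's floor is the bench.
- keeper (a point): Keeper: closed steel staple on the centre post, 39 mm wide, 16 mm along the bolt, its top 218 mm above the bench. Point on top of its lower leg, which is bent up into a lip (165 mm above the bench) that the bolt's hooked nose catches on.
- tray: Shallow steel tray, 120 mm (x) by 160 mm (y), walls 18 mm high, floor 4 mm thick, 0.3 kg, lying loose on the bench in front of the dock. Origin under its centre; its x points from its handle to its far edge, which goes into the dock first. Home in the dock its origin is at x = 68 mm, y = -145 mm in the cell's frame.
- tray_handle (a point): Middle of the tray's bar handle: an upright steel bar 8 mm thick (along the tray's x), 70 mm long (along its y), from 32 to 52 mm above the bench, standing 30 mm in front of the tray's near wall (90 mm before its centre). To be pinched across its 8 mm from above.
- pump: Small white, grey-green and black diaphragm pump lying along y, loose on the tray floor, 60 mm by 125 mm foot, 57 mm high, about 0.4 kg. Origin under the middle of its foot.
- gate (a joint): Gate angle in rad: 0 shut, grows as its free (right-hand) edge swings out to the robot; vertical hinge on the left; a spring pulls it shut (5 to 9 N at the knob when ajar). The free edge is 254 mm from the hinge, so 0.39 rad is 10 cm ajar.
- gate_hinge (a point): Point on the gate's vertical hinge axis (258 mm to the left of the cell's origin), 180 mm above the bench.
- barrel (a joint): How far the sagged barrel, with the bolt in it, is lifted on its slotted fixings, in m: 0 sagged (it falls back there by its weight, about 2.5 N), 0.020 at most. The bolt's hooked nose passes over the keeper's lip at 0.0105 or more.
- bolt (a joint): How far the bolt is drawn back along its axis, to the left (the cell's +y when the gate is shut), in m: about 0 shot, 0.045 right back. Friction keeps it where it is. Unlifted it catches on the lip after some 7 mm. Drawn by 0.036 or more it is clear of the keeper and the gate can swing.
- bolt_knob (a point): Middle of the bolt's knob: upright black cylinder 20 mm across, 36 mm high, on a stalk on the steel bolt, which lies along the gate's top (bolt axis 42 mm, tops of its brackets 28 mm below this point). Gate shut, bolt sagged and shot: 65 mm left of the cell's origin, above the gate's plane, 214 mm above the bench. It moves with bolt, barrel and gate.
- filter_housing: Bystander: blue filter housing, 102 mm across, 156 mm high, standing right of the dock. Origin under its centre. Leave alone.
- tape_roll: Bystander: cardboard-coloured roll, 104 mm across, 48 mm high, on the left. Origin under its centre. Leave alone.
- fittings_bin: Bystander: open blue bin, 130 by 100 mm, 50 mm high, near the robot on the left. Origin under its centre. Leave alone.
Not all that is in view belongs to the job. Of the things that look like the tray, take the one that is farthest to the robot's left at the start.

How it is judged:
By the outcome, as a careful person would: the job done as asked, in the order asked, and still so for the second after the job is handed in, while the arm keeps its last pose, push and grip.
It also fails if it takes over 48 s, if anything falls off the work surface, if the arm or the gripper's body presses on something with over 40 N, if the wrist force passes 120 N, or if a joint passes its speed limit or range.

## Working session

There is one attempt and no reset: what is moved stays moved. The work goes in short steps, Python scripts to look and compute and a tool call to move; the robot and the scene stay as the last step left them, time stands still between calls to the robot, and variables do not carry over. Pictures are saved under pics/ and viewed, at most 10 in all, crops included, and the job is handed in when it is done.

Besides the shell and the picture viewer there is one more tool, called after "Call:" as name(argument=value, ...) on one line, values as JSON. play_rows: Moves the arm, as the interface text tells. Scaled input: -1 to 1 covers 30 mm each way for a shift and 0.15 rad each way for a turn. Its arguments: {"type":"object","properties":{"commands":{"type":"string"},"grip":{"type":"number"}},"required":["commands"]}

```bash
mkdir -p pics; cat > h.py <<'E'
import numpy as np, cv2
from station import r, cams
def cap(n):
    a,d=cams.capture(n); return a,d,cams.camera_info(n)
def world(ci,u,v,d):
    p=np.linalg.inv(ci['mtx'])@np.array([u,v,1.])*d
    return ci['R'].T@(p-ci['t'])
def ray(ci,u,v,z):
    c=-ci['R'].T@ci['t']; w=ci['R'].T@np.linalg.inv(ci['mtx'])@np.array([u,v,1.])
    return c+w*(z-c[2])/w[2]
def proj(ci,X):
    p=ci['mtx']@(ci['R']@np.array(X)+ci['t']); return p[:2]/p[2]
E
python3 - <<'E'
from h import *
for n in('scene','top'):
    a,d,ci=cap(n); cv2.imwrite(f'pics/{n}0.png',a); np.save(f'{n}d.npy',d)
    print(n,-ci['R'].T@ci['t'],ci['R'][2],ci['mtx'][0,0],(d>0).mean())
print(r.sense()['ee_rot'],r.sense()['time_s'])
E
```

```text
scene [ 1.76867364 -0.27015902  0.95647668] [-0.83023047  0.17978945 -0.52762972] 527.5264698977396 0.9868367346938776
top [0.2957776  0.02700525 1.51430424] [ 0.14793808  0.00136552 -0.98899568] 500.4549966919086 0.995875850340136
[[-9.29896185e-01 -3.67821168e-01 -8.20298690e-04]
 [-3.67822065e-01  9.29894530e-01  1.75833882e-03]
 [ 1.16037025e-04  1.93679652e-03 -9.99998118e-01]] 0.1
```

View pics/scene0.png

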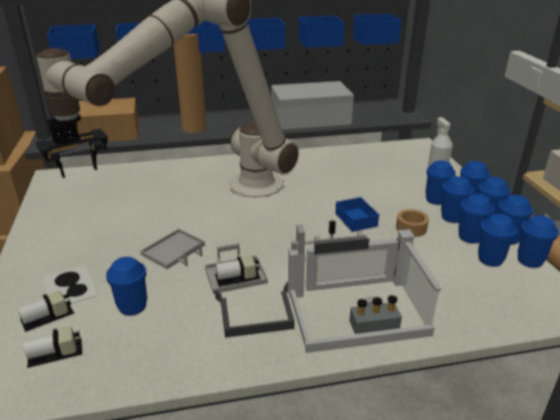

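View pics/top0.png

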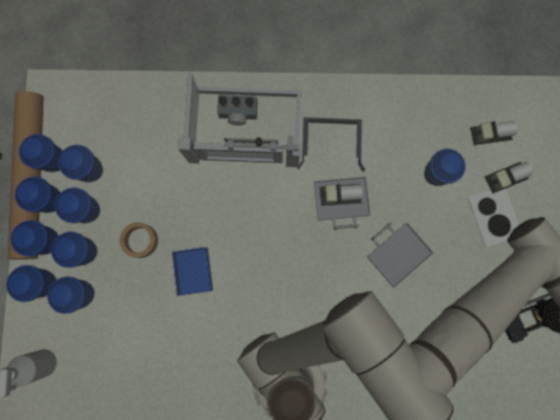

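The scene view shows the cell, dock and loaded tray at (237,270). Top view:
- Tray candidates: the loaded tray at (342,197) with its handle at (345,224), and an empty decoy at (400,253). The loaded one is farther left (+y), so I take it.
- Pump candidates: the one on the tray at (342,194), and two loose ones at (495,132) and (508,177).
- The dock is at (332,140) and the knob at (259,142).

Next is one close crop to check.

```bash
python3 - <<'E'
from h import *
a=cv2.imread('pics/top0.png');c=cv2.resize(a[80:240,175:385],None,fx=3.7,fy=3.7,interpolation=cv2.INTER_CUBIC)
c=cv2.convertScaleAbs(c,alpha=1.5,beta=10)
cv2.imwrite('pics/crop1.png',c); print(c.shape)
d=np.load('topd.npy');ci=cams.camera_info('top')
# height map
v,u=np.mgrid[80:240,175:385]
P=np.stack([u,v,np.ones_like(u)],-1)@np.linalg.inv(ci['mtx']).T*d[80:240,175:385,None]
W=(P-ci['t'])@ci['R']; np.save('W.npy',W)
# tray: points z 13..23mm in area
def sel(m): return W[m]
z=W[...,2];uu=u;vv=v
m=(uu>305)&(uu<380)&(vv>168)&(vv<240)
t=W[m&(z>0.002)&(z<.024)]
print('bench z',np.median(z[(uu>305)&(vv>232)]))
for nm,lo,hi in(('tray',.002,.030),('handle',.036,.060),('pump',.045,.07)):
    mm=m&(z>lo)&(z<hi)
    if nm=='handle': mm&=vv>212
    if nm=='pump': mm&=vv<210
    p=W[mm]; print(nm,mm.sum(),cv2.minAreaRect((p[:,:2]*1000).astype(np.float32)),p.mean(0))
E
```

```text
(592, 777, 3)
bench z 1.432538654783229e-06
tray 1907 ((529.5897216796875, -155.84486389160156), (218.6516876220703, 224.839599609375), 0.3328290581703186) [ 0.53013456 -0.15295     0.00725359]
handle 95 ((448.29864501953125, -193.21556091308594), (130.3510284423828, 27.37168312072754), 75.75796508789062) [ 0.44932197 -0.18298991  0.04986637]
pump 567 ((555.2040405273438, -146.00015258789062), (51.12871170043945, 121.72306060791016), 1.6024423837661743) [ 0.55535344 -0.14727396  0.05640259]
```

View pics/crop1.png

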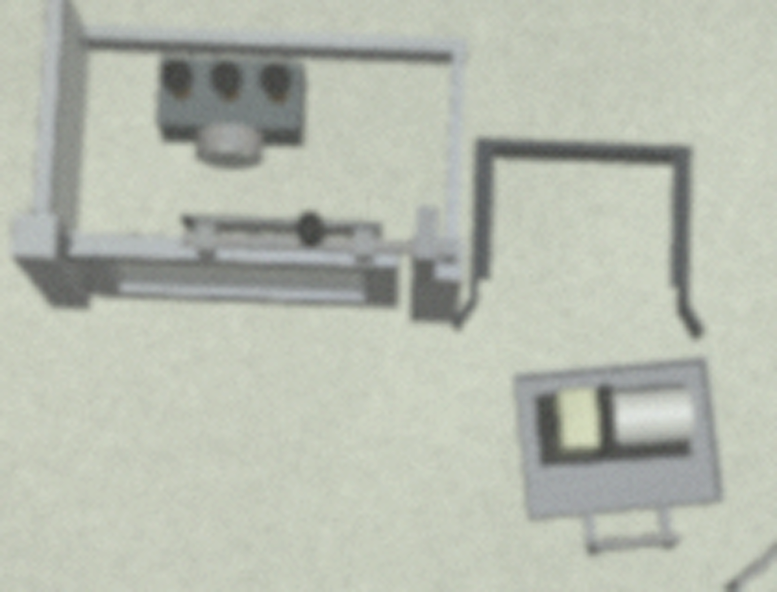

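The crop confirms the choice: loaded tray with corners (515,377), (705,358), (721,498), (529,518) in the crop, handle bar from (592,547) to (678,541), dark dock guides at (485,210) and (683,220), knob at (310,228).

```bash
cat > m.py <<'E'
from h import *
def analyze(d,ci,u0,u1,v0,v1,lo,hi):
    v,u=np.mgrid[v0:v1,u0:u1]
    P=np.stack([u,v,np.ones_like(u)],-1)@np.linalg.inv(ci['mtx']).T*d[v0:v1,u0:u1,None]
    W=(P-ci['t'])@ci['R']; z=W[...,2]
    m=((z>lo)&(z<hi)).astype(np.uint8)
    return W,m
E
python3 - <<'E'
from m import *
d=np.load('topd.npy');ci=cams.camera_info('top')
def cr(x,y,z): return ray(ci,(x+.5)/3.7-.5+175,(y+.5)/3.7-.5+80,z)
f=lambda p:np.round(p*1000,1)
T=[cr(*c,.018) for c in((515,377),(705,358),(721,498),(529,518))]
print('tray',[f(t[:2]) for t in T],f(np.mean(T,0)))
for n,c,z in(('hL',(592,547),.052),('hR',(678,541),.052),('gLtop',(486,155),.03),('gLbot',(484,270),.03),('gRtop',(683,160),.03),('gRbot',(681,280),.03),('backL',(490,148),.03),('backR',(680,155),.03),('flareL',(458,326),.03),('flareR',(699,335),.03),('knob',(311,226),.232),('bracketL',(205,225),.186),('bracketR',(363,232),.186),('postL',(36,228),.17),('postC',(440,250),.17),('keeper',(428,225),.218)):
    print(n,f(cr(*c,z)))
W,m=analyze(d,ci,305,385,165,240,.002,.07)
n,l,s,_=cv2.connectedComponentsWithStats(m,connectivity=4)
k=1+s[1:,4].argmax(); p=W[(l==k)]; 
print('tray',len(p)); q=p[p[:,2]<.045]
print(cv2.minAreaRect((q[:,:2]*1000).astype(np.float32)))
h=p[(p[:,2]>.044)&(p[:,0]<.49)];print('h',len(h),cv2.minAreaRect((h[:,:2]*1000).astype(np.float32)),h.mean(0))
W,m=analyze(d,ci,300,370,110,175,.024,.036)
ok=m>0; g=W[ok]; print('dock',cv2.minAreaRect((g[:,:2]*1000).astype(np.float32)))
for x in np.arange(.62,.85,.02):
    r_=g[(abs(g[:,0]-x)<.01)]; print(round(x,2),f(r_[:,1].min()),f(r_[r_[:,1]<-.15][:,1].max() if (r_[:,1]<-.15).any() else 0),f(r_[r_[:,1]>-.15][:,1].min() if (r_[:,1]>-.15).any() else 0),f(r_[:,1].max()))
W,m=analyze(d,ci,245,275,125,160,.215,.25); g=W[m>0]; print('knob',len(g),g.mean(0),g.max(0),g.min(0))
E
```

```text
tray [array([594.2, -66.3]), array([ 612.3, -222.8]), array([ 496.1, -234.6]), array([477.5, -78.2])] [ 545.1 -150.5   18. ]
hL [ 450.9 -125.8   52. ]
hR [ 456.7 -194.1   52. ]
gLtop [779.5 -40.6  30. ]
gLbot [681.2 -39.6  30. ]
gRtop [ 777.4 -204.4   30. ]
gRbot [ 675.  -201.8   30. ]
backL [785.5 -43.9  30. ]
backR [ 781.7 -201.9   30. ]
flareL [633.8 -18.6  30. ]
flareR [ 628.9 -216.1   30. ]
knob [659.3  93.2 232. ]
bracketL [672. 174. 186.]
bracketR [668.3  57.  186. ]
postL [672.5 302.1 170. ]
postC [ 6.598e+02 -4.000e-01  1.700e+02]
keeper [665.2   9.5 218. ]
tray 1990
((533.7916870117188, -155.08445739746094), (167.10435485839844, 174.32626342773438), 5.8257317543029785)
h 66 ((456.1430358886719, -160.9268341064453), (8.301801681518555, 68.1829833984375), 6.383353233337402) [ 0.4561099  -0.1634344   0.05037343]
dock ((714.5245971679688, -124.52559661865234), (197.91799926757812, 158.1529541015625), 88.115234375)Traceback (most recent call last):
  File "<stdin>", line 18, in <module>
    return umr_minimum(a, axis, None, out, keepdims, initial, where)
ValueError: zero-size array to reduction operation minimum which has no identity
```

```bash
python3 - <<'E'
from m import *
a=cv2.imread('pics/top0.png').astype(int);d=np.load('topd.npy');ci=cams.camera_info('top');f=lambda p:np.round(p*1000,1)
g=a.sum(2)/3
def edge(row,c0,c1): # subpixel dark band centroid
    s=np.clip(np.median(g[row,c0-4:c1+4])-g[row,c0:c1]-12,0,None); s=np.clip(g[row,c0:c1].max()-10-g[row,c0:c1],0,None)
    u=(s*np.arange(c0,c1)).sum()/s.sum(); return ray(ci,u,row,.029)
L=[];R=[]
for row in range(122,152,3):
    l=edge(row,302,312);rr=edge(row,354,366); L.append(l);R.append(rr)
    print(row,f(l[:2]),f(rr[:2]),f((l+rr)[:2]/2))
L=np.array(L);R=np.array(R)
for q in(L,R): print('yaw',np.degrees(np.polyfit(q[:,0],q[:,1],1)[0]))
B=[]
for col in range(315,352,4):
    s=np.clip(g[112:128,col].max()-10-g[112:128,col],0,None); v=(s*np.arange(112,128)).sum()/s.sum(); B.append(ray(ci,col,v,.029))
B=np.array(B);p=np.polyfit(B[:,1],B[:,0],1);print('back centre',f(np.polyval(p,-.12)),'yaw',-np.degrees(p[0]))
W,m=analyze(d,ci,245,275,125,160,.21,.25); q=W[m>0]; print('knob',len(q)); 
if len(q): print(f(q.mean(0)),f(q.max(0)),f(q.min(0)))
# scene view knob
b=cv2.imread('pics/scene0.png');cs=cams.camera_info('scene');
print('scene knob',proj(cs,[.659,.093,.214]),proj(cs,[.659,.093,.232]))
cv2.imwrite('pics/scrop.png',cv2.convertScaleAbs(cv2.resize(b[200:340,190:440],None,fx=3,fy=3,interpolation=cv2.INTER_CUBIC),alpha=1.5))
E
```

```text
122 [778.3 -43.3] [ 780.5 -198.1] [ 779.4 -120.7]
125 [768.7 -38.8] [ 771.  -202.8] [ 769.8 -120.8]
128 [759.1 -38.3] [ 761.4 -203.1] [ 760.3 -120.7]
131 [749.6 -38.3] [ 751.9 -202.6] [ 750.7 -120.5]
134 [740.1 -38.4] [ 742.4 -202.6] [ 741.2 -120.5]
137 [730.6 -37.9] [ 732.9 -202.1] [ 731.7 -120. ]
140 [721.1 -38.1] [ 723.4 -201.9] [ 722.2 -120. ]
143 [711.6 -37.2] [ 713.9 -201.9] [ 712.8 -119.5]
146 [702.2 -37.1] [ 704.5 -201.2] [ 703.3 -119.1]
149 [692.8 -37. ] [ 695. -201.] [ 693.9 -119. ]
yaw -2.781465205570013
yaw 0.23130102058584476
back centre 783.7 yaw -1.4599914855279958
knob 56
[660.1  93.6 226.2] [671.7 103.2 236.3] [651.7  84.4 210.2]
scene knob [330.38048552 226.01243886] [330.73984559 220.16966208]
```

View pics/scrop.png

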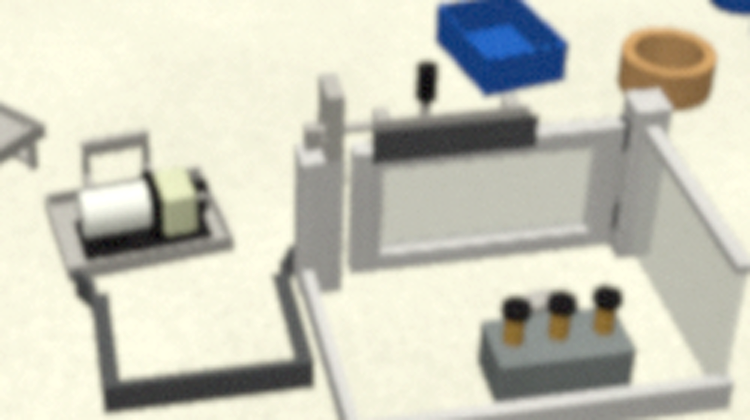

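Measured (mm): tray yaw about 6.8°, handle at (456,-161), dock centre line near y = -119 with yaw -1.4°, knob at (660,93.6). In the scene crop the knob is at (427,82), which fits. I'll move above the handle.

Call:
play_rows(commands=".47 .875 -.2 0 0 .547;.47 .875 -.2 0 0 .547;.47 .875 -.2 0 0 .547;.47 .875 -.2 0 0 .547;.47 .875 -.2 0 0 .547;.47 .875 -.2 0 0 .547;.47 .875 -.2 0 0 .547;.47 .875 -.2 0 0 .547;.47 .875 -.2 0 0 .547;.47 .875 -.2 0 0 .547;.47 .875 -.2 0 0 .547;.47 .875 -.2 0 0 .547;.47 .875 -.2 0 0 .547;.47 .875 -.2 0 0 .547;.47 .875 -.2 0 0 .547;.47 .875 -.2 0 0 .547;0 0 0 0 0 0;0 0 0 0 0 0", grip=40)

```text
time_s: 1.9
tcp_pos: [0.4554, -0.1606, 0.1262]
ee_rot: [[0.119, -0.993, -0.001], [-0.993, -0.119, 0.0], [-0.0, 0.001, -1.0]]
wrist_force: [0.1, 0.1, -0.2]
gripper_width: 0.458
gripper_force: 0.0
```

Accurate. Lower 100 mm to z ≈ 0.026, then close.

Call:
play_rows(commands="0 0 -.5 0 0 0;0 0 -.5 0 0 0;0 0 -.5 0 0 0;0 0 -.5 0 0 0;0 0 -.5 0 0 0;0 0 -.4 0 0 0;0 0 -.3 0 0 0;0 0 -.13 0 0 0;0 0 0 0 0 0")

```text
time_s: 2.8
tcp_pos: [0.4552, -0.1615, 0.0264]
ee_rot: [[0.118, -0.993, -0.001], [-0.993, -0.118, -0.0], [-0.0, 0.001, -1.0]]
wrist_force: [0.3, -0.4, -0.2]
gripper_width: 0.46
gripper_force: 0.0
```

Call:
play_rows(commands="0 0 0 0 0 0;0 0 0 0 0 0;0 0 0 0 0 0;0 0 0 0 0 0;0 0 0 0 0 0;0 0 0 0 0 0;0 0 0 0 0 0", grip=0)

```text
time_s: 3.5
tcp_pos: [0.4569, -0.1611, 0.027]
ee_rot: [[0.119, -0.993, 0.003], [-0.993, -0.119, -0.0], [0.0, -0.003, -1.0]]
wrist_force: [3.8, -0.7, 0.0]
gripper_width: 0.091
gripper_force: 30.0
```

Call:
play_rows(commands="0 .06 0 0 0 -.04;0 .13 0 0 0 -.08;0 .13 0 0 0 -.08;0 .13 0 0 0 -.08;0 .13 0 0 0 -.08;0 .13 0 0 0 -.08;0 .13 0 0 0 -.08;0 .13 0 0 0 -.08;0 .13 0 0 0 -.08;0 .13 0 0 0 -.08;0 .13 0 0 0 -.08;.1 .13 0 0 0 -.08;0 .1 0 0 0 -.033;0 0 0 0 0 0;0 0 0 0 0 0")

```text
time_s: 5.0
tcp_pos: [0.456, -0.1144, 0.027]
ee_rot: [[-0.026, -1.0, -0.005], [-1.0, 0.026, -0.001], [0.001, 0.005, -1.0]]
wrist_force: [-3.3, -4.1, 7.9]
gripper_width: 0.09
gripper_force: 30.4
```

```bash
python3 - <<'E'
from h import *
a,d,ci=cap('top'); cv2.imwrite('pics/top1.png',a)
cv2.imwrite('pics/crop2.png',cv2.convertScaleAbs(cv2.resize(a[100:250,285:385],None,fx=4,fy=4,interpolation=cv2.INTER_CUBIC),alpha=1.5,beta=10))
s=r.sense();print(s['tcp_pos'],s['wrist_force'],s['ee_rot'][:,1])
E
```

```text
[ 0.45604999 -0.11442211  0.0269908 ] [-2.85724574 -6.09289448  8.83176323] [-0.99964091  0.02633467  0.00495385]
```

View pics/crop2.png

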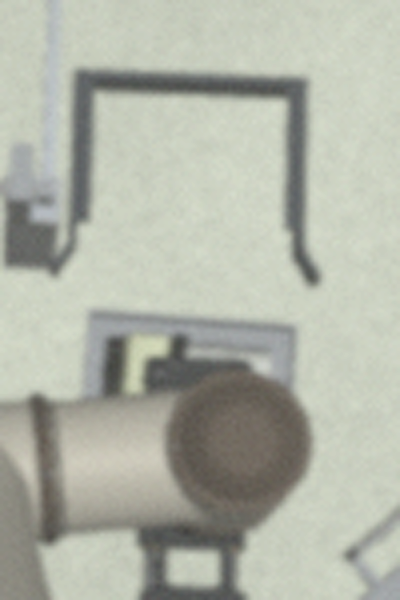

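The tray is held with its far corners at crop (92,312) and (297,327), just below the dock mouth. I'll compute its pose.

```bash
python3 - <<'E'
from h import *
ci=cams.camera_info('top');f=lambda p:np.round(p*1000,1)
cr=lambda x,y,z: ray(ci,(x+.5)/4-.5+285,(y+.5)/4-.5+100,z)
a,b=cr(92,312,.018),cr(297,327,.018);print(f(a),f(b),f((a+b)/2),np.degrees(np.arctan2((a-b)[0],(a-b)[1]))*-1,np.linalg.norm(a-b))
l,rr=cr(85,130,.029),cr(297,140,.029);print(f((l+rr)/2))
l,rr=cr(80,72,.029),cr(303,80,.029);print(np.degrees(np.arctan2((l-rr)[0],(l-rr)[1]))*-1)
# fit the far edge from image
im=cv2.imread('pics/top1.png').astype(float).sum(2)/3
E=[]
for c in range(311,356,3):
    col=im[170:186,c]; k=np.argmin(np.diff(col)); w=np.diff(col)[max(k-1,0):k+2]; v=170.5+(w*np.arange(max(k-1,0),max(k-1,0)+len(w))).sum()/w.sum(); E.append(ray(ci,c,v,.018))
E=np.array(E);p=np.polyfit(E[:,1],E[:,0],1);print('edge yaw',-np.degrees(np.arctan(p[0])),np.polyval(p,-.115), np.abs(E[:,0]-np.polyval(p,E[:,1])).max())
E
```

```text
[606.1 -47.3  18. ] [ 596.6 -203.5   18. ] [ 601.3 -125.4   18. ] -3.478771582363906 0.15642067815881686
[ 743.2 -121.8   29. ]
-1.338926135743792
edge yaw -0.4532380621076164 0.601584503383273 0.014347656964190048
```

Tray lags at about -3.5° because of floor friction; turn it back by about 3° and shift 1 mm.

Call:
play_rows(commands="0 .02 0 0 0 .1;0 .02 0 0 0 .1;0 0 0 0 0 .1;0 0 0 0 0 .05;0 0 0 0 0 0")

```text
time_s: 5.55
tcp_pos: [0.4572, -0.113, 0.027]
ee_rot: [[0.027, -1.0, -0.003], [-1.0, -0.027, -0.001], [0.001, 0.003, -1.0]]
wrist_force: [-0.9, -4.7, 5.6]
gripper_width: 0.09
gripper_force: 30.4
```

```bash
python3 - <<'E'
from h import *
a,d,ci=cap('top'); cv2.imwrite('pics/top2.png',a)
im=cv2.GaussianBlur(a,(3,3),0).astype(float).sum(2)/3
E=[]
for c in range(312,356,2):
    col=np.diff(im[172:188,c]); k=np.argmax(col<-6); w=col[k:k+3]; v=172.5+(w*np.arange(k,k+3)).sum()/w.sum(); E.append(ray(ci,c,v,.018))
E=np.array(E)
p=np.polyfit(E[:,1],E[:,0],1)
for _ in range(3):
    ok=np.abs(E[:,0]-np.polyval(p,E[:,1]))<.003; p=np.polyfit(E[ok,1],E[ok,0],1)
print('yaw',-np.degrees(np.arctan(p[0])),ok.sum(),len(E),np.polyval(p,-.117))
# side edges near the far end, rows below far edge
for row in range(183,193,2):
    L=np.diff(im[row,298:316]);R=np.diff(im[row,352:368]);
    kl=np.argmin(L);kr=np.argmax(R)
    l=ray(ci,298.5+kl,row,.018);q=ray(ci,352.5+kr,row,.018);print(row,np.round(1000*l[:2]),np.round(1000*q[:2]),np.round(500*(l+q)[:2],1))
s=r.sense();print(s['tcp_pos'],s['wrist_force'],s['ee_rot'][:,1])
E
```

```text
yaw -0.6889778475465288 22 22 0.6053939539627491
183 [589. -35.] [ 591. -193.] [ 590.3 -114. ]
185 [583. -50.] [ 585. -193.] [ 584.2 -121.6]
187 [577. -50.] [ 579. -196.] [ 578.1 -123.1]
189 [571. -50.] [ 573. -193.] [ 571.9 -121.6]
191 [565. -50.] [ 567. -196.] [ 565.7 -123.1]
[ 0.45716393 -0.11300614  0.02699613] [-0.9823424  -5.45827238  5.14921149] [-0.99964631 -0.02645226  0.00274566]
```

Call:
play_rows(commands=".1 0 0 0 0 0;.2 -.005 0 0 0 -.02;.2 -.005 0 0 0 -.02;.2 -.005 0 0 0 -.02;.2 -.005 0 0 0 -.02;.2 -.005 0 0 0 0;.2 -.005 0 0 0 0;.2 -.005 0 0 0 0;.2 -.005 0 0 0 0;.2 -.005 0 0 0 0;.2 -.005 0 0 0 0;.2 -.005 0 0 0 0;.1 0 0 0 0 0")

```text
time_s: 6.9
tcp_pos: [0.5103, -0.1152, 0.0265]
ee_rot: [[0.013, -0.999, -0.044], [-1.0, -0.013, -0.001], [0.001, 0.044, -0.999]]
wrist_force: [-38.7, 5.6, 44.1]
gripper_width: 0.093
gripper_force: 29.2
```

Call:
play_rows(commands="-.4 0 0 0 0 0;-.4 0 0 0 0 0;-.3 0 0 0 0 0;0 0 0 0 0 0")

```text
time_s: 7.3
tcp_pos: [0.4963, -0.1136, 0.0267]
ee_rot: [[0.017, -1.0, -0.002], [-1.0, -0.017, 0.0], [-0.0, 0.002, -1.0]]
wrist_force: [-0.9, 1.7, 3.5]
gripper_width: 0.09
gripper_force: 30.0
```

```bash
python3 - <<'E'
from h import *
a,d,ci=cap('top'); cv2.imwrite('pics/top3.png',a)
b,_,_=cap('scene'); cv2.imwrite('pics/sc3.png',b)
A=cv2.resize(a[110:230,290:375],(500,600*120*85//85//120),interpolation=cv2.INTER_CUBIC)
A=cv2.resize(a[110:210,290:375],None,fx=4.5,fy=4.5,interpolation=cv2.INTER_CUBIC)
B=cv2.resize(b[225:345,200:300],None,fx=3.75,fy=3.75,interpolation=cv2.INTER_CUBIC)
cv2.imwrite('pics/crop3.png',cv2.convertScaleAbs(np.hstack([A,B[:A.shape[0]]]),alpha=1.5,beta=10))
s=r.sense();print(s['tcp_pos'],s['wrist_force'],s['ee_rot'][:,1],s['moment'])
E
```

```text
[ 0.49622594 -0.11362049  0.02670129] [-2.56028406  1.85489442  6.72613243] [-0.99985382 -0.01667082  0.00379648] [0.50391298 1.05566188 0.02771504]
```

View pics/crop3.png

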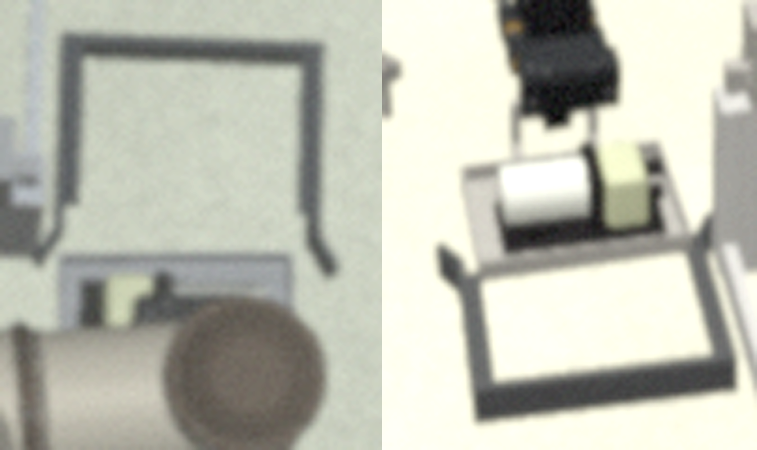

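The tray's far corners are at crop (57,256) and (292,254). It sits left of the dock centre (about 190) and is turned anticlockwise relative to the dock, so its left corner met the left guide. I'll quantify that.

```bash
cat > t.py <<'E'
from h import *
f=lambda p:np.round(p*1000,1)
def tray(path,ci,r0,r1,c0,c1,lw=None):
    im=cv2.GaussianBlur(cv2.imread(path),(3,3),0).astype(float).sum(2)/3
    E=[]
    for c in range(c0,c1,2):
        col=np.diff(im[r0:r1,c]); k=np.argmax(col<-6); w=col[k:k+3]; E.append(ray(ci,c,r0+.5+(w*np.arange(k,k+3)).sum()/w.sum(),.018))
    E=np.array(E);p=np.polyfit(E[:,1],E[:,0],1)
    for _ in range(3):
        ok=np.abs(E[:,0]-np.polyval(p,E[:,1]))<.003; p=np.polyfit(E[ok,1],E[ok,0],1)
    return -np.degrees(np.arctan(p[0])),np.polyval(p,-.117),ok.sum()
E
python3 - <<'E'
from t import *
ci=cams.camera_info('top')
print(tray('pics/top3.png',ci,158,175,308,352))
cr=lambda x,y,z: f(ray(ci,(x+.5)/4.5-.5+290,(y+.5)/4.5-.5+110,z)[:2])
print('far corners',cr(57,256,.018),cr(292,254,.018))
print('guide inner at 190',cr(80,190,.03),cr(302,200,.03),'flare tips',cr(40,262,.03),cr(332,272,.03))
print('guide outer',cr(61,190,.03),cr(322,200,.03))
cs=cams.camera_info('scene');cq=lambda x,y,z: f(ray(cs,(x+.5)/3.75-.5+200,(y+.5)/3.75-.5+225,z)[:2])
print('scene far corners',cq(478,278,.018)) if 0 else None
S=lambda x,y,z: cq(x-382,y,z)
print('scene tray far R,L',S(482,275,.018),S(690,243,.018),'near R,L',S(463,168,.018),S(657,145,.018))
print('scene dock guide inner backR,L',S(490,382,.03),S(712,362,.03),'mouth R,L',S(478,285,.03),S(692,250,.03),'flare tips',S(438,250,.03),S(712,215,.03))
E
```

```text
(np.float64(1.0422264508753254), np.float64(0.6447481315065322), np.int64(22))
far corners [640.5 -30.8] [ 644.1 -190.5]
guide inner at 190 [683.7 -45.5] [ 678.8 -195.8] flare tips [633.5 -18.9] [ 629.3 -215.6]
guide outer [683.5 -32.7] [ 679.  -209.4]
scene tray far R,L [ 658.6 -189.7] [653.5 -35. ] near R,L [ 528.9 -189.4] [529.9 -35.9]
scene dock guide inner backR,L [ 782.6 -198.2] [793.6 -49. ] mouth R,L [ 683.  -194.8] [675.8 -38.2] flare tips [ 638.7 -218.8] [639.3 -15.3]
```

Call:
play_rows(commands="-.15 -.02 0 0 0 -.1;-.15 -.02 0 0 0 -.1;0 0 0 0 0 -.1;0 0 0 0 0 -.02;0 0 0 0 0 0")

```text
time_s: 7.9
tcp_pos: [0.489, -0.1148, 0.0267]
ee_rot: [[-0.031, -1.0, 0.0], [-1.0, 0.031, 0.0], [-0.0, -0.0, -1.0]]
wrist_force: [2.1, 2.6, 1.5]
gripper_width: 0.092
gripper_force: 30.1
```

```bash
python3 - <<'E'
from t import *
a,d,ci=cap('top'); cv2.imwrite('pics/top4.png',a)
b,_,_=cap('scene'); cv2.imwrite('pics/sc4.png',b)
A=cv2.resize(a[110:210,290:375],None,fx=4.5,fy=4.5,interpolation=cv2.INTER_CUBIC)
cv2.imwrite('pics/crop4.png',cv2.convertScaleAbs(A,alpha=1.5,beta=10))
print(tray('pics/top4.png',ci,158,178,312,352))
# corner positions by horizontal gradient just below far edge
im=cv2.GaussianBlur(a,(3,3),0).astype(float).sum(2)/3
for row in range(170,180): 
    L=np.diff(im[row,296:312]);R=np.diff(im[row,350:368]); l=298
    k=np.argmax(L<-5); q=17-1-np.argmax(R[::-1]>5)
    A_,B_=ray(ci,296.5+k,row,.018),ray(ci,350.5+q,row,.018);print(row,f(A_[:2]),f(B_[:2]),f((A_+B_)/2)[1])
s=r.sense();print(s['tcp_pos'],s['wrist_force'],s['ee_rot'][:,1])
E
```

```text
(np.float64(-1.100165510433705), np.float64(0.6370939357506564), np.int64(20))
170 [629.7 -34.6] [ 632.3 -224. ] -129.3
171 [626.5 -34.6] [ 629.2 -224. ] -129.3
172 [623.4 -34.6] [ 625.7 -199.5] -117.1
173 [620.3 -34.7] [ 622.6 -199.5] -117.1
174 [617.2 -34.7] [ 619.5 -199.5] -117.1
175 [614.1 -34.7] [ 616.3 -199.5] -117.1
176 [611.  -34.7] [ 613.2 -199.4] -117.1
177 [607.8 -34.7] [ 610.1 -199.4] -117.1
178 [604.7 -34.8] [ 607.  -199.4] -117.1
179 [601.6 -34.8] [ 603.9 -199.3] -117.1
[ 0.4889589  -0.11483436  0.02671727] [1.81359307 3.42462889 1.09521077] [-9.99511499e-01  3.12481173e-02 -5.63505880e-04]
```

View pics/crop4.png

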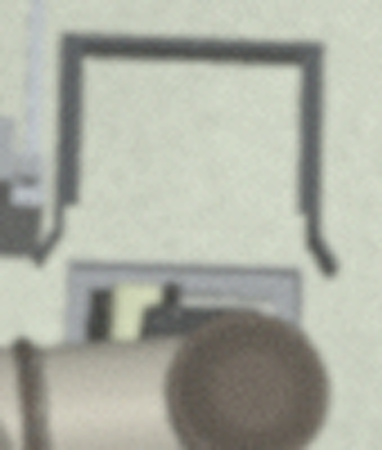

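The tray is now centred and parallel: far corners at crop (67,264) and (300,270), against guides at 70 and 310. Insert gently.

Call:
play_rows(commands=".1 -.003 0 0 0 0;.15 -.004 0 0 0 0;.15 -.004 0 0 0 0;.15 -.004 0 0 0 0;.15 -.004 0 0 0 0;.15 -.004 0 0 0 0;.15 -.004 0 0 0 0;.15 -.004 0 0 0 0;.15 -.004 0 0 0 0;.1 -.004 0 0 0 0")

```text
time_s: 9.0
tcp_pos: [0.5172, -0.1179, 0.0266]
ee_rot: [[-0.035, -0.999, -0.029], [-0.999, 0.035, -0.001], [0.002, 0.028, -1.0]]
wrist_force: [-23.4, 1.5, 29.2]
gripper_width: 0.087
gripper_force: 29.9
```

Call:
play_rows(commands="-.4 0 0 0 0 0;0 0 0 0 0 0")

```text
time_s: 9.2
tcp_pos: [0.5151, -0.1171, 0.0267]
ee_rot: [[-0.033, -0.999, -0.006], [-0.999, 0.033, -0.001], [0.001, 0.006, -1.0]]
wrist_force: [-5.3, -0.8, 8.1]
gripper_width: 0.09
gripper_force: 29.9
```

```bash
python3 - <<'E'
from t import *
a,d,ci=cap('top'); cv2.imwrite('pics/top5.png',a)
b,_,_=cap('scene'); cv2.imwrite('pics/sc5.png',b)
A=cv2.resize(a[115:190,295:370],(500,500),interpolation=cv2.INTER_CUBIC)
B=cv2.resize(b[240:340,205:265+35],None,fx=3,fy=5,interpolation=cv2.INTER_CUBIC)
print(A.shape,B.shape)
cv2.imwrite('pics/crop5.png',cv2.convertScaleAbs(np.hstack([A,B]),alpha=1.5,beta=10))
print(tray('pics/top5.png',ci,154,172,312,352))
s=r.sense();print(s['tcp_pos'],s['wrist_force'],s['ee_rot'][:,1],s['moment'])
E
```

```text
(500, 500, 3) (500, 285, 3)
(np.float64(-1.5369059190030119), np.float64(0.6633621419516541), np.int64(20))
[ 0.51509987 -0.11713054  0.02665659] [-5.54874236 -0.54104456 10.21179575] [-0.99941807  0.03323941  0.00765956] [-0.16690982  1.67460733 -0.02711496]
```

View pics/crop5.png

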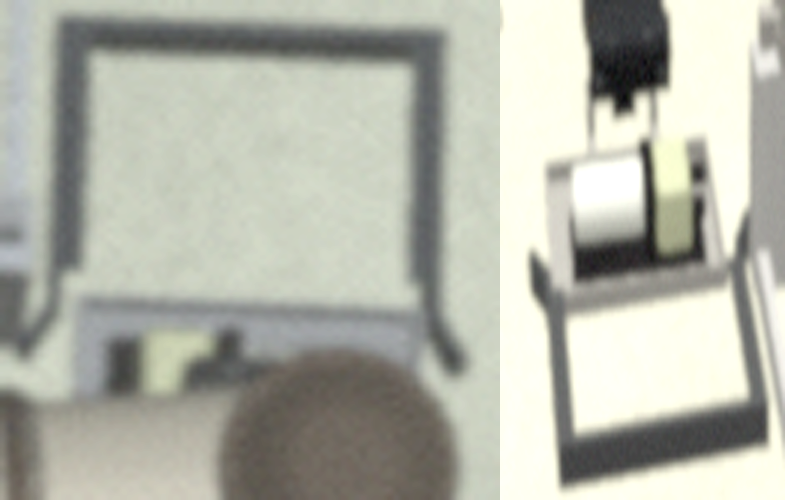

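Laterally centred and parallel: far corners at crop (78,297) and (424,313), guides at 75 and 426. The drag may come from down-pressure on the handle, so I'll push with a slight lift and read the full sensors.

Call:
play_rows(commands="0 0 .03 0 0 0;0 0 .03 0 0 0;.1 -.003 .03 0 0 0;.1 -.003 0 0 0 0;.1 -.003 0 0 0 0;.1 -.003 0 0 0 0")

```text
time_s: 9.9
tcp_pos: [0.5307, -0.1165, 0.0288]
ee_rot: [[-0.032, -1.0, -0.001], [-1.0, 0.032, 0.0], [-0.0, 0.001, -1.0]]
wrist_force: [-0.7, -0.2, -5.2]
gripper_width: 0.087
gripper_force: 30.3
```

```bash
python3 - <<'E'
from t import *
s=r.sense();print(s['tcp_pos'],s['wrist_force'],s['ee_rot'][:,1],s['moment'])
a,d,ci=cap('top'); cv2.imwrite('pics/top6.png',a);print(tray('pics/top6.png',ci,152,172,312,352))
E
```

```text
[ 0.53067626 -0.11646527  0.0287671 ] [-0.74944399 -0.1851204  -5.22711846] [-0.99950306  0.03150184  0.00112451] [ 3.75824820e-04  8.24777902e-01 -2.09652656e-02]
(np.float64(-1.9628508092732542), np.float64(0.6786879799325196), np.int64(20))
```

The lift removed the drag. Keep sliding.

Call:
play_rows(commands=".1 0 0 0 0 .02;.15 0 0 0 0 .02;.15 0 0 0 0 0;.15 -.003 0 0 0 0;.15 -.003 0 0 0 0;.15 -.003 0 0 0 0;.15 -.003 0 0 0 0;.15 -.003 0 0 0 0;.15 -.003 0 0 0 0;.15 -.003 0 0 0 0")

```text
time_s: 10.95
tcp_pos: [0.5744, -0.1173, 0.0293]
ee_rot: [[-0.026, -1.0, -0.0], [-1.0, 0.026, 0.0], [-0.0, 0.0, -1.0]]
wrist_force: [-0.2, -0.8, -5.2]
gripper_width: 0.089
gripper_force: 30.4
```

Call:
play_rows(commands=".15 -.003 0 0 0 0;.15 -.003 0 0 0 0;.15 -.003 0 0 0 0;.15 -.003 0 0 0 0;.15 -.003 0 0 0 0;.15 -.003 0 0 0 0;.15 -.003 0 0 0 0;.15 -.003 0 0 0 0;.15 -.003 0 0 0 0;.1 0 0 0 0 0;.1 0 0 0 0 0")

```text
time_s: 12.05
tcp_pos: [0.6207, -0.118, 0.0293]
ee_rot: [[-0.026, -1.0, -0.0], [-1.0, 0.026, 0.0], [-0.0, 0.0, -1.0]]
wrist_force: [-1.2, -0.1, -5.0]
gripper_width: 0.088
gripper_force: 30.4
```

Call:
play_rows(commands=".1 0 0 0 0 0;.1 0 0 0 0 0;.1 0 0 0 0 0;.1 0 0 0 0 0;.1 0 0 0 0 0;.1 0 0 0 0 0;0 0 0 0 0 0")

```text
time_s: 12.75
tcp_pos: [0.6365, -0.1179, 0.0287]
ee_rot: [[-0.026, -1.0, -0.005], [-1.0, 0.026, 0.0], [-0.0, 0.005, -1.0]]
wrist_force: [-5.4, 1.5, -3.2]
gripper_width: 0.089
gripper_force: 30.1
```

Call:
play_rows(commands="0 0 -.03 0 0 0;.1 0 -.03 0 0 0;.1 0 0 0 0 0;0 0 0 0 0 0")

```text
time_s: 13.15
tcp_pos: [0.636, -0.1179, 0.0269]
ee_rot: [[-0.028, -0.999, -0.019], [-1.0, 0.028, 0.001], [-0.0, 0.019, -1.0]]
wrist_force: [-19.1, 3.6, 7.4]
gripper_width: 0.086
gripper_force: 30.2
```

```bash
python3 - <<'E'
from t import *
s=r.sense();print(s['tcp_pos'],s['wrist_force'],s['moment'])
a,d,ci=cap('top'); cv2.imwrite('pics/top7.png',a)
b,_,cs=cap('scene'); cv2.imwrite('pics/sc7.png',b)
cv2.imwrite('pics/crop6.png',cv2.convertScaleAbs(np.hstack([cv2.resize(a[110:190,250:370],None,fx=3.5,fy=5,interpolation=cv2.INTER_CUBIC),cv2.resize(b[230:330,200:300],None,fx=3.8,fy=4,interpolation=cv2.INTER_CUBIC)]),alpha=1.5,beta=10))
E
```

```text
[ 0.63604651 -0.11788773  0.02686531] [-19.12996385   3.62304986   7.42837174] [9.85664216e-01 5.20211002e+00 2.71555320e-03]
```

View pics/crop6.png

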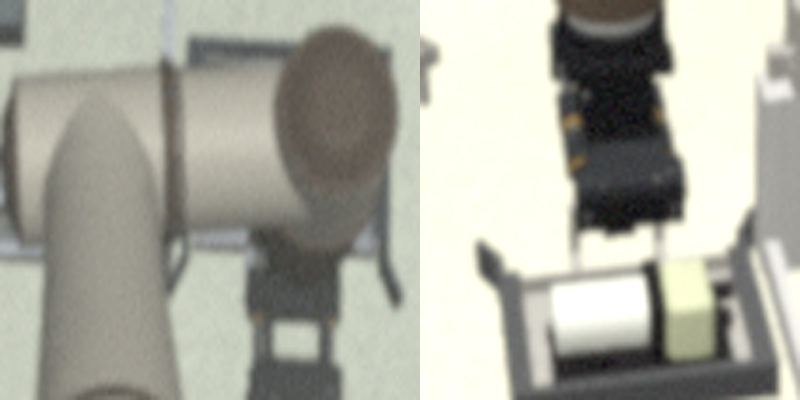

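The tray is home: in the scene half its far edge is against the back stop at (640,380), and the pump is upright at (630,310). Unload, release and rise.

Call:
play_rows(commands="-.15 0 0 0 0 0;-.15 0 0 0 0 0;0 0 0 0 0 0")

```text
time_s: 13.55
tcp_pos: [0.6359, -0.118, 0.0282]
ee_rot: [[-0.025, -1.0, 0.001], [-1.0, 0.025, -0.0], [0.0, -0.001, -1.0]]
wrist_force: [-1.5, 0.1, -4.2]
gripper_width: 0.087
gripper_force: 30.1
```

Call:
play_rows(commands="0 0 0 0 0 0;0 0 0 0 0 0;0 0 0 0 0 0;0 0 0 0 0 0;0 0 0 0 0 0", grip=44)

```text
time_s: 14.05
tcp_pos: [0.6362, -0.1181, 0.0279]
ee_rot: [[-0.025, -1.0, 0.001], [-1.0, 0.025, -0.0], [0.0, -0.001, -1.0]]
wrist_force: [0.8, 0.9, 0.1]
gripper_width: 0.452
gripper_force: 0.0
```

Call:
play_rows(commands="0 0 .2 0 0 0;0 0 .4 0 0 0;0 0 .8 0 0 0;0 0 1 0 0 0;0 0 1 0 0 0;0 0 1 0 0 0;0 0 1 0 0 0;0 0 1 0 0 0;0 0 1 0 0 0;0 0 .6 0 0 0;0 0 0 0 0 0")

```text
time_s: 15.15
tcp_pos: [0.637, -0.1183, 0.2727]
ee_rot: [[-0.025, -1.0, 0.009], [-1.0, 0.025, -0.001], [0.0, -0.009, -1.0]]
wrist_force: [-0.5, -0.6, 0.4]
gripper_width: 0.507
gripper_force: 0.0
```

```bash
python3 - <<'E'
from t import *
from m import analyze
s=r.sense();print(s['tcp_pos'],s['wrist_force'],s['joints'],s['ee_rot'][:,1])
b,d,cs=cap('scene'); cv2.imwrite('pics/sc8.png',b)
g=b.max(2); m=((g<60)).astype(np.uint8); 
n,l,st,c=cv2.connectedComponentsWithStats(m[215:240,320:345])
print(st,c)
W,mm=analyze(d,cs,200,300,250,345,.05,.075); p=W[mm>0]; p=p[(p[:,0]>.6)]; print('pump',f(np.median(p,0)),f(p.min(0)),f(p.max(0)))
W,mm=analyze(d,cs,320,345,212,240,.195,.24); p=W[mm>0]; print('knob',len(p),f(p.mean(0)),f(p.max(0)),f(p.min(0)))
E
```

```text
[ 0.63703524 -0.11834339  0.27269406] [-0.47671105 -0.55820508  0.44234092] [  3.78993216  22.50156772   8.28983761   0.07574184 -75.28630753
  -5.25840356] [-0.99964097  0.02529372 -0.00884115]
[[  0   0  25  25 567]
 [  9   7   6  12  58]] [[12.01587302 11.97530864]
 [11.84482759 12.24137931]]
pump [ 739.2 -106.7   59.1] [ 630.4 -177.4   50. ] [765.3   8.9  74.8]
knob 100 [669.1  93.6 218. ] [681.5 103.8 234.3] [654.2  85.4 195.7]
```

Call:
play_rows(commands=".09 .5 0 0 0 0;.1 .85 0 0 0 0;.1 .85 0 0 0 0;.1 .85 0 0 0 0;.1 .85 0 0 0 0;.1 .85 0 0 0 0;.1 .85 0 0 0 0;.1 .85 0 0 0 0;.04 .65 0 0 0 0;0 0 0 0 0 0;0 0 0 0 0 0")

```text
time_s: 16.3
tcp_pos: [0.6601, 0.0955, 0.2667]
ee_rot: [[-0.025, -1.0, -0.002], [-1.0, 0.025, -0.001], [0.001, 0.002, -1.0]]
wrist_force: [0.4, -0.1, -0.4]
gripper_width: 0.507
gripper_force: 0.0
```

Call:
play_rows(commands="0 0 -.4 0 0 0;0 0 -.5 0 0 0;0 0 -.5 0 0 0;0 0 -.5 0 0 0;0 0 -.4 0 0 0;0 0 -.2 0 0 0;0 0 0 0 0 0")

```text
time_s: 17.0
tcp_pos: [0.66, 0.0943, 0.1913]
ee_rot: [[-0.026, -1.0, -0.002], [-1.0, 0.026, -0.001], [0.001, 0.002, -1.0]]
wrist_force: [-0.0, 0.3, 0.5]
gripper_width: 0.508
gripper_force: 0.0
```

Call:
play_rows(commands="0 0 .1 0 0 0;0 0 0 0 0 0;0 0 0 0 0 0;0 0 0 0 0 0;0 0 0 0 0 0;0 0 0 0 0 0;0 0 0 0 0 0", grip=0)

```text
time_s: 17.7
tcp_pos: [0.6614, 0.095, 0.1964]
ee_rot: [[-0.026, -1.0, 0.003], [-1.0, 0.026, 0.0], [-0.0, -0.003, -1.0]]
wrist_force: [3.2, -0.4, 2.0]
gripper_width: 0.219
gripper_force: 30.0
```

Knob held. Lift 15 mm.

Call:
play_rows(commands="0 0 .1 0 0 0;0 0 .1 0 0 0;0 0 .1 0 0 0;0 0 .1 0 0 0;0 0 .1 0 0 0;0 0 .03 0 0 0;0 0 0 0 0 0")

```text
time_s: 18.4
tcp_pos: [0.6606, 0.095, 0.2118]
ee_rot: [[-0.026, -1.0, 0.001], [-1.0, 0.026, 0.0], [-0.0, -0.001, -1.0]]
wrist_force: [2.7, 0.2, -2.2]
gripper_width: 0.224
gripper_force: 30.0
```

Call:
play_rows(commands=".002 .07 0 0 0 0;.003 .13 0 0 0 0;.003 .13 0 0 0 0;.003 .13 0 0 0 0;.003 .13 0 0 0 0;.003 .13 0 0 0 0;.003 .13 0 0 0 0;.003 .13 0 0 0 0;.003 .13 0 0 0 0;.003 .13 0 0 0 0;.003 .13 0 0 0 0;.003 .13 0 0 0 0;0 .07 0 0 0 0;0 0 0 0 0 0")

```text
time_s: 19.8
tcp_pos: [0.6606, 0.1371, 0.2113]
ee_rot: [[-0.028, -1.0, -0.005], [-1.0, 0.028, -0.008], [0.009, 0.004, -1.0]]
wrist_force: [4.9, -13.1, -3.0]
gripper_width: 0.222
gripper_force: 30.0
```

```bash
python3 - <<'E'
from t import *
s=r.sense();print(s['tcp_pos'],s['wrist_force'],s['moment'])
b,d,cs=cap('scene'); cv2.imwrite('pics/sc9.png',b)
# knob location in world: check under the fingers via scene view later
E
```

```text
[0.66057279 0.13706899 0.21134856] [  4.85939014 -13.13703852  -3.01964342] [-3.88429707 -1.33484165 -0.16259136]
```

Call:
play_rows(commands="0 .07 0 0 0 0;0 .07 0 0 0 0;0 .07 0 0 0 0;0 0 0 0 0 0")

```text
time_s: 20.25
tcp_pos: [0.6588, 0.1376, 0.2109]
ee_rot: [[-0.03, -1.0, -0.011], [-0.999, 0.03, -0.017], [0.018, 0.011, -1.0]]
wrist_force: [3.1, -27.1, -2.2]
gripper_width: 0.223
gripper_force: 30.1
```

The bolt is against its rear stop. Unload, then swing the gate along its arc (radius ≈ 150 mm), starting with half.

Call:
play_rows(commands="0 -.12 0 0 0 0;0 -.12 0 0 0 0;-.1 .004 0 0 0 -.13;-.2 .011 0 0 0 -.267;-.199 .019 0 0 0 -.267;-.198 .027 0 0 0 -.267;-.197 .035 0 0 0 -.267;0 0 0 0 0 0")

```text
time_s: 21.05
tcp_pos: [0.6332, 0.1412, 0.2114]
ee_rot: [[-0.205, -0.979, -0.004], [-0.979, 0.205, -0.005], [0.006, 0.003, -1.0]]
wrist_force: [4.3, -8.6, -2.6]
gripper_width: 0.22
gripper_force: 30.0
```

Call:
play_rows(commands="-.196 .03 0 0 0 -.267;-.194 .04 0 0 0 -.267;-.192 .045 0 0 0 -.267;-.19 .05 0 0 0 -.267;-.187 .06 0 0 0 -.267;-.13 .04 0 0 0 -.15;0 0 0 0 0 0;0 0 0 0 0 0")

```text
time_s: 21.85
tcp_pos: [0.6032, 0.1519, 0.2123]
ee_rot: [[-0.415, -0.91, 0.003], [-0.91, 0.415, -0.0], [-0.001, -0.003, -1.0]]
wrist_force: [7.9, -2.9, -2.3]
gripper_width: 0.221
gripper_force: 30.0
```

```bash
python3 - <<'E'
from t import *
s=r.sense();print(s['tcp_pos'],s['wrist_force'],s['moment'])
p=s['tcp_pos'][:2]-np.array([.6657,.288]);print('theta',np.arctan2(-p[0],-p[1])-.0244,np.linalg.norm(p))
a,d,ci=cap('top');b,_,cs=cap('scene')
cv2.imwrite('pics/crop7.png',cv2.convertScaleAbs(np.hstack([cv2.resize(a[80:200,170:370],None,fx=2.1,fy=3.8,interpolation=cv2.INTER_CUBIC)[:456],cv2.resize(b[190:340,195:435],(380,456),interpolation=cv2.INTER_CUBIC)]),alpha=1.5,beta=10))
E
```

```text
[0.60323666 0.15185704 0.21232319] [ 7.8869907  -2.9394846  -2.26488237] [-0.80170525 -2.07306687 -0.02512146]
theta 0.4057536026653147 0.14978843007424458
```

View pics/crop7.png

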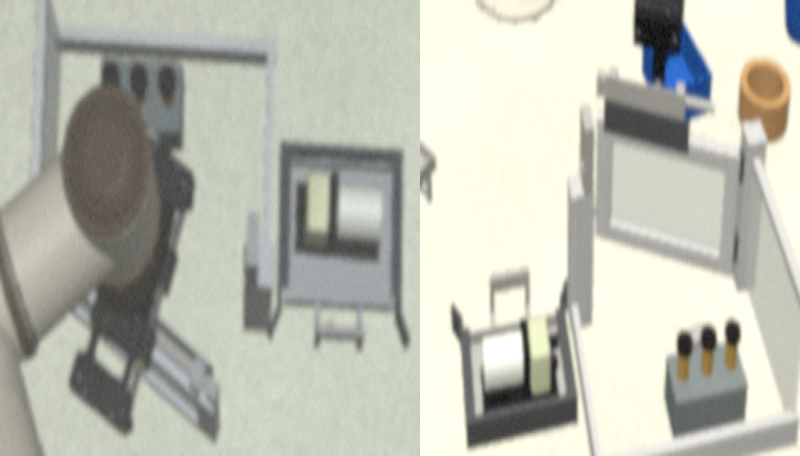

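The gate is ajar, with its free edge at crop (215,400) and θ ≈ 0.41 (about 10 cm). The tray is home with the pump on it, and I'm still holding the knob. Handing in.

```bash
python3 -c "
from station import r
print(r.finish_job())"
```

```text
the job is handed in; nothing more can be done
None
```

The job is handed in at about 22 s: the tray is home in the dock with the pump on it, the bolt was lifted and drawn back to its stop, and the gate is held about 10 cm ajar (0.41 rad by the arm's position). The tray caught at the dock mouth on the first two pushes before I re-aligned it and eased the handle up, with the wrist force reading at most about 59 N when I checked.

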